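# Press the finish flask into the sprung dosing ring

### The job

In this leather workshop the sharpening stone has been left lying across the orange sprung ring of the dosing stand: first take it off and lay it flat on the cork mat, and let go of it. Then stand the amber flask upright in the ring, press it straight down until the ring is almost at the bottom of its travel, and finish there, still holding the flask pressed down with nothing but the flask touching the stand. Leave the green flask and the other things on the bench where they are, and never tip the amber flask over.

Things in the scene. Friction and masses are not known exactly. Their poses are not given: they have to be found in the camera images.
- amber_flask: Amber glass flask, 120 mm high, 0.25 kg. Origin at the centre of its underside, z up its axis. Belly: a ball 68 mm across centred 34 mm above the origin (top at 68 mm), on a foot 36 mm across, 5 mm high; straight neck 26 mm across from 68 to 105 mm, to grip it by; fixed black stopper 30 mm across, 105 to 120 mm. It and the green flask stand left (+y) of the stand, in either place.
- green_flask: Green glass flask of the same shape and size as the amber one; not needed, leave it standing where it is.
- stone: Grey sharpening stone, a plain bar 130 x 38 x 25 mm (its own x, y, z), about 0.24 kg. Origin at the centre of its underside. At the start it lies flat across the top of the orange ring, its underside 60 mm above the bench.
- mat: Cork mat fixed to the bench, 180 x 120 x 4 mm (its own x, y, z), to the right (-y) of the stand. Origin at the centre of its underside; the stone is to be laid on its top face.
- cradle: Dosing stand fixed to the bench, with the sprung ring it carries. Blue base plate 110 x 110 x 12 mm, on it an aluminium collar 84 mm in outer diameter that reaches 30 mm above the bench; the ring above it is coaxial. Origin at the centre of the plate's underside, on the bench.
- ring_seat (a point): Centre of the orange ring at its top rim; goes down with the ring; 60 mm above the bench when the ring is up. Ring: hole 52 mm, outside 66 mm, 10 mm thick. The belly rests on the hole's upper edge, which centres it: seated, the flask's origin lies 12 mm below this point (48 mm above the bench, ring up), nothing in the way underneath.
- ring (a joint): Travel of the ring downward: 0 up (as at the start), 0.020 m at the bottom stop. A spring holds it up: it begins to yield at about 6 N, takes about 10.5 N at 12 mm and 14 N at 20 mm; neither the stone's nor the flask's own weight presses it down, and it springs back when let go.
- hammer: Hammer lying at the back of the bench; leave alone.
- awl: Wood-handled awl lying at the left; leave alone.
- spool: Wooden thread spool, 48 mm in diameter, 50 mm high, behind the stand; leave alone.
- jar: Clear jar with a steel cap, 70 mm in diameter, 75 mm high, at the back left; leave alone.
- weight: Brass weight, 60 mm in diameter, 58 mm high, near the robot's base; leave alone.
- last: Wooden shoe last, about 220 mm long, 75 mm high, at the right; leave alone.
Not all that is in view belongs to the job. There is more than one size of the stone; the job needs the middle-sized.

How it is judged (in metres and radians):
On the way:
1. the stone lies flat on the cork mat, let go and at rest (x of stone in the frame of mat between -0.08 and 0.08 m and y of stone in the frame of mat between -0.052 and 0.052 m and z of stone in the frame of mat between -0.004 and 0.035 m and contact force between stone and mat above 0.5 N and (angle between stone's own z axis and vertical below 0.15 rad or angle between stone's own z axis and vertical above 2.99 rad) and linear speed of stone below 0.03 m/s and contact force between each of the arm, the fingers and stone below 0.2 N), for 0.2 s.
At the end, for the whole second after the job is handed in: The robot holds the amber flask in the ring (within 8 mm of centre, 10 degrees of upright, seated), the ring at least 12 mm down, flask pressing it with over 5 N, robot not touching the stand. The stone lies flat, centre on the mat, let go (all of step 1 and value of joint ring above 0.012 m and horizontal distance between amber_flask and ring_seat below 0.008 m and z of amber_flask in the frame of ring_seat between -0.018 and -0.006 m and angle between amber_flask's own z axis and vertical below 0.17 rad and linear speed of amber_flask below 0.02 m/s and contact force between amber_flask and cradle above 5 N and contact force between any of the fingers, the arm and amber_flask above 3 N and contact force between each of the fingers, the arm and cradle below 1 N and contact force between stone and cradle below 0.1 N); the arm keeps its last pose, push and grip.
It fails at once if the amber flask is tipped over (angle between amber_flask's own z axis and vertical above 0.8 rad).
It fails at once if the green flask or another thing on the bench is moved by more than 30 mm (distance of any of green_flask, hammer, awl, spool, jar, weight, last from where it was at the start of the episode above 0.03 m).
It fails at once if the green flask is tipped over (angle between green_flask's own z axis and vertical above 0.5 rad).
It also fails if it takes over 54 s, if anything falls off the work surface, if the arm or the gripper's body presses on something with over 40 N, if the wrist force passes 120 N, or if a joint passes its speed limit or range.

### The arm

A 6-joint arm with a two-finger parallel gripper is mounted at the origin on the work surface. World frame = base frame: x ahead of the robot, y to its left, z up, the work surface at z = 0. Lengths are in m, angles in degrees, forces in N, time in s.
With the tool pointing down it reaches from about 0.4 to 0.825 m from the base axis. Payload 7 kg.
Tool frame: the origin (TCP) lies on the centre line of the jaws, within the pads' length; the fingertips stand 17 mm ahead of it and the grasp point (between the pads) lies 2 mm behind it; y points along the fingers, z is the direction in which the jaws open and shut, and the axes are right-handed (so a half turn about y gives the same grasp; the last joint's range is limited). The gripper opens to 88 mm and grips with 3 to 60 N. Pads are 19 mm wide; open, the fingers measure 130 mm over their backs; the gripper's body (78 mm by 193 mm) begins 47 mm behind the grasp point.
Start: joints at [-50.185, 20.546, 0.682, 0, -70.136, -16.507], TCP at [0.267, -0.62, 0.244] pointing down, gripper open.
Joint ranges: [-176.03, 176.03], [-82.01, 121.73], [-58.28, 71.71], [-173.87, 95.51], [-174.79, -0.11], [-173.66, 173.66]. Speed limits (degrees/s): [136.94, 136.94, 172.46, 180, 180, 180].

### API

Orientations are given as [roll, pitch, yaw] about the fixed x, y, z axes, in that order (R = Rz(yaw) Ry(pitch) Rx(roll)).
In Python, from plant import r, capture, camera_info gives the robot as it stands. The module is installed in compiled form; this text tells all that it offers.
- The arm moves only by the tool apply_moves, never from a script. Its argument "deltas" is a list of rows, each an object of numbers: "tx", "ty", "tz": the shift along the tool's x, y, z in m; "turn": the turn about the tool's y in rad; "gripper": the finger opening in m, from 0 to 0.0876. A call has 1 to 5 rows; each row is the pose to reach, as a shift and turn from the pose commanded when the call began, along the tool's axes at that moment; what a row does not reach only later rows make up. A row lasts 1/10 s, in which the tool goes at most 50 mm and 8.59 degrees, less where a joint would pass 70% of its speed; a pose out of reach is approached as far as the arm can. A call with a gripper value outside its range is refused whole. The fingers move at their own pace and stop on an object; "newtons" is the grip in N (left out, the last holds). Time passes only in rows, so rows that repeat a pose let the fingers close. It gives the time, the measured TCP pose, the force and the opening at its end, in the units of the state.
- r.get_state(): the state, without advancing time (a new reading comes with each control period).
- capture(name): name is "side" or "top" or "wrist"; returns (picture, depth): 480x640x3 uint8, red, green, blue; 480x640 float32, m along the optical axis (not along the pixel's ray), 0 where there is no reading.
- camera_info(name): a dict with "K" (3x3 intrinsics, pixels), "k1" (the pictures are not rectified: a ray, as slopes to the right and down, at radius r is drawn at 1 + k1 r^2 times it, then the intrinsics apply), "eye" and "orientation" of the camera in the world; the wrist camera has in their place "tool_from_camera" (4x4, takes a point from camera to tool coordinates, whose origin is the TCP and whose axes are the tool frame's). Camera axes: x right, y up, looking along -z (the intrinsics and any distortion apply to the point x, -y, -z); pixel columns grow to the right and rows downward; lengths in m; the calibration is good to about 2 mm. A picture is of the moment at which its call begins: read the wrist's pose just before it. camera_info takes no time and is no camera call.
- r.close_job(): hands the job in, once; it reports no verdict.
The state is a dict: "time_s": time; "joints": joint angles; "qd": joint speeds; "joint_torque": joint torques, N m; "tcp_pos": TCP position; "eef_rot": TCP orientation; "contact_force": force on the tool from outside, world axes, zero at the start; "moment": the same for the moment, N m; "gripper_width": finger opening in m.
Only numpy, scipy, OpenCV 4.12 (cv2) and the standard library are available. Lean on these libraries where they do the work, as an engineer would, in place of code of your own. Each camera call takes 0.05 s, during which the arm holds its last target.

## Working session

There is one attempt and no reset: what is moved stays moved. The work goes in short steps, Python scripts to look and compute and a tool call to move; the robot and the scene stay as the last step left them, time stands still between calls to the robot, and variables do not carry over. Pictures are saved under pics/ and viewed, and the job is handed in when it is done.

Besides the shell and the picture viewer there is one more tool, called after ">>>" as name(argument=value, ...) on one line, values as JSON. apply_moves: Moves the arm, as the interface text tells. Its arguments: {"type":"object","properties":{"deltas":{"type":"array","items":{"type":"object","properties":{"tx":{"type":"number"},"ty":{"type":"number"},"tz":{"type":"number"},"turn":{"type":"number"},"gripper":{"type":"number"}}}},"newtons":{"type":"number"}},"required":["deltas"]}

```bash
mkdir -p pics; cat > h.py <<'E'
import numpy as np, cv2
from plant import r, capture, camera_info
from scipy.spatial.transform import Rotation as R
def cam(name,st=None):
    i=camera_info(name)
    K=np.array(i["K"]);k1=i["k1"]
    if name=="wrist":
        st=st or r.get_state()
        T=np.eye(4);T[:3,:3]=R.from_euler('xyz',st["eef_rot"],degrees=True).as_matrix();T[:3,3]=st["tcp_pos"]
        M=T@np.array(i["tool_from_camera"])
    else:
        M=np.eye(4);o=np.array(i["orientation"],float)
        M[:3,:3]=o if o.shape==(3,3) else R.from_euler('xyz',o,degrees=True).as_matrix()
        M[:3,3]=i["eye"]
    return K,k1,M
def rays(c,uv):
    K,k1,M=c
    uv=np.atleast_2d(np.array(uv,float))
    s=cv2.undistortPoints(uv.reshape(-1,1,2),K,np.array([k1,0,0,0,0.])).reshape(-1,2)
    return np.c_[s[:,0],-s[:,1],-np.ones(len(s))]@M[:3,:3].T, M[:3,3]
def at_z(c,uv,z):
    d,e=rays(c,uv); return e+d*((z-e[2])/d[:,2])[:,None]
def at_d(c,uv,dep):
    d,e=rays(c,uv); return e+d*np.atleast_1d(dep)[:,None]
def grab(name,tag):
    st=r.get_state();c=cam(name,st);im,d=capture(name)
    cv2.imwrite(f"pics/{tag}.png",im[:,:,::-1]);np.savez(f"{tag}.npz",im=im,d=d,K=c[0],k1=c[1],M=c[2])
    return im,d,c
def load(tag):
    z=np.load(f"{tag}.npz");return z["im"],z["d"],(z["K"],float(z["k1"]),z["M"])
E
python3 - <<'E'
from h import *
for n in("top","side","wrist"): print(n,camera_info(n))
print(r.get_state())
grab("top","top0");grab("side","side0")
E
```

```text
top {'K': array([[461.61153856,   0.        , 325.95205946],
       [  0.        , 461.61153856, 245.35623884],
       [  0.        ,   0.        ,   1.        ]]), 'k1': -0.07213226059155026, 'eye': array([ 0.46451153, -0.06253426,  1.08600582]), 'orientation': array([  3.10860596,   0.19249741, -91.53350127])}
side {'K': array([[597.43156991,   0.        , 318.12394468],
       [  0.        , 597.43156991, 237.57135303],
       [  0.        ,   0.        ,   1.        ]]), 'k1': -0.12783196740452088, 'eye': array([0.07149693, 0.71218635, 1.22362363]), 'orientation': array([  37.09581811,   -0.78249674, -147.21292857])}
wrist {'K': array([[352.57160826,   0.        , 326.52691477],
       [  0.        , 352.57160826, 240.40991519],
       [  0.        ,   0.        ,   1.        ]]), 'k1': -0.0629597071761411, 'tool_from_camera': array([[-9.52642223e-04, -9.67989993e-01, -2.50986985e-01,
        -6.71057137e-02],
       [-7.87166871e-04,  2.50987747e-01, -9.67989944e-01,
        -1.41805566e-01],
       [ 9.99999236e-01, -7.24579452e-04, -1.00107118e-03,
        -1.88841969e-04],
       [ 0.00000000e+00,  0.00000000e+00,  0.00000000e+00,
         1.00000000e+00]])}
{'time_s': 0.0, 'joints': array([-5.01854868e+01,  2.05916470e+01,  6.34997587e-01, -2.16680338e-02,
       -7.01346024e+01, -1.65059031e+01]), 'qd': array([-0.03782404,  0.048626  ,  0.0146235 , -0.104662  ,  0.11858911,
       -0.15370663]), 'joint_torque': array([ 1.42088484e-03, -5.82714593e+01,  2.93060911e+01,  6.99731067e+00,
        6.72025941e-03, -2.31981066e-04]), 'tcp_pos': array([ 0.26688812, -0.61950864,  0.24262469]), 'eef_rot': array([-8.99067208e+01,  6.39871175e-03,  2.33012360e+01]), 'contact_force': array([-0.41311744, -0.62797566,  0.23759524]), 'moment': array([ 0.02256214,  0.05396233, -0.00636916]), 'gripper_width': 0.08751156720850516}
```

View pics/top0.png

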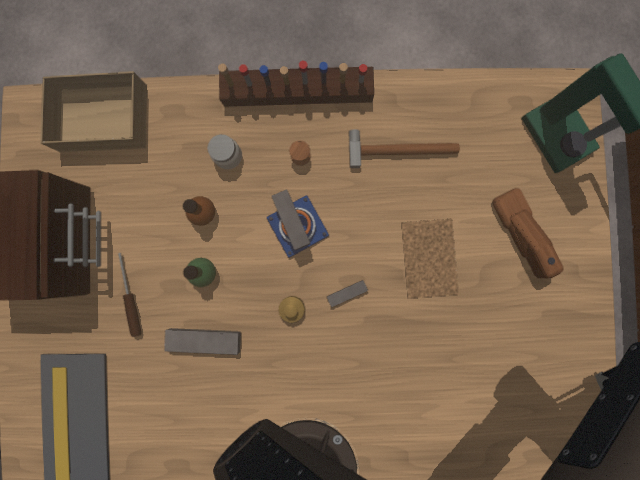

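View pics/side0.png

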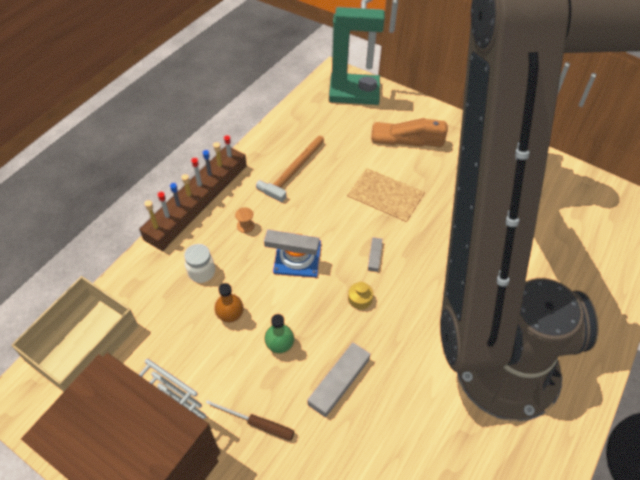

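```bash
python3 - <<'E'
from h import *
im,d,c=load("top0")
a=cv2.resize(im[170:280,170:350],None,fx=4.4,fy=4.4,interpolation=cv2.INTER_CUBIC)
cv2.imwrite("pics/c1.png",a[:,:,::-1])
b=cv2.resize(im[205:315,390:470],None,fx=5,fy=5,interpolation=cv2.INTER_CUBIC)
cv2.imwrite("pics/c2.png",b[:,:,::-1])
def seg(m,x0,x1,y0,y1):
    k=np.zeros_like(m);k[y0:y1,x0:x1]=1;return np.argwhere(m&k.astype(bool))[:,::-1]
# stone from depth: top at z=0.085
vv,uu=np.mgrid[0:480,0:640]
P=at_d(c,np.c_[uu.ravel(),vv.ravel()],d.ravel()).reshape(480,640,3)
np.save("P.npy",P)
Z=P[...,2]
for nm,(x0,x1,y0,y1),(z0,z1) in [("stone",(265,325,180,260),(.075,.1)),("small",(320,375,275,315),(.008,.05)),("big",(155,250,315,365),(.008,.08)),("plate",(260,335,190,262),(.008,.016)),("mat",(395,465,210,305),(.001,.01)),("ambertop",(180,220,190,228),(.11,.13)),("greentop",(180,220,250,290),(.11,.13))]:
    m=(Z>z0)&(Z<z1); uv=seg(m,x0,x1,y0,y1)
    p=P[uv[:,1],uv[:,0]]
    if len(p)<5: print(nm,len(p));continue
    rect=cv2.minAreaRect(p[:,:2].astype(np.float32))
    print(nm,len(p),p.mean(0).round(4),np.percentile(p[:,2],[5,50,95]).round(4),rect)
E
```

```text
stone 1014 [0.5771 0.0158 0.0854] [0.0823 0.0854 0.0884] ((0.5781436562538147, 0.01618044078350067), (0.12957143783569336, 0.03863959014415741), 20.948074340820312)
small 491 [ 0.4104 -0.1048  0.0181] [0.0147 0.0183 0.0213] ((0.41030222177505493, -0.10498523712158203), (0.02760775201022625, 0.09375905990600586), 22.810958862304688)
big 1754 [0.3105 0.2283 0.0318] [0.0216 0.0327 0.0359] ((0.30926603078842163, 0.23128274083137512), (0.17279352247714996, 0.051705267280340195), 87.2867202758789)
plate 1023 [0.5693 0.0006 0.0123] [0.0091 0.0123 0.0152] ((0.5702137351036072, 0.006464838981628418), (0.10980591177940369, 0.11002078652381897), 27.430042266845703)
mat 4928 [ 0.4883 -0.3031  0.0042] [0.0014 0.0041 0.0077] ((0.4900989234447479, -0.30422651767730713), (0.16499528288841248, 0.2224912941455841), 88.06975555419922)
ambertop 158 [0.6091 0.2263 0.1196] [0.114  0.1199 0.1228] ((0.6102723479270935, 0.2273385226726532), (0.029134007170796394, 0.026672346517443657), 25.931238174438477)
greentop 168 [0.4679 0.2273 0.1196] [0.1133 0.1198 0.1227] ((0.4675852358341217, 0.22767847776412964), (0.027803877368569374, 0.02744489721953869), 88.89495849609375)
```

View pics/c1.png

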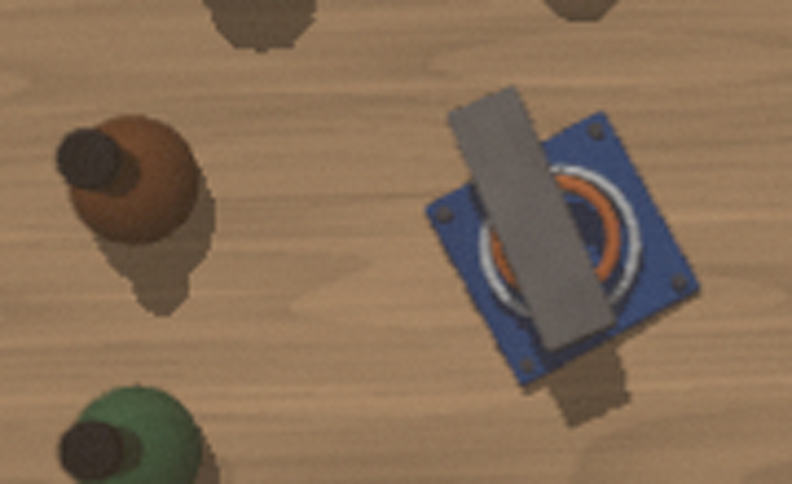

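View pics/c2.png

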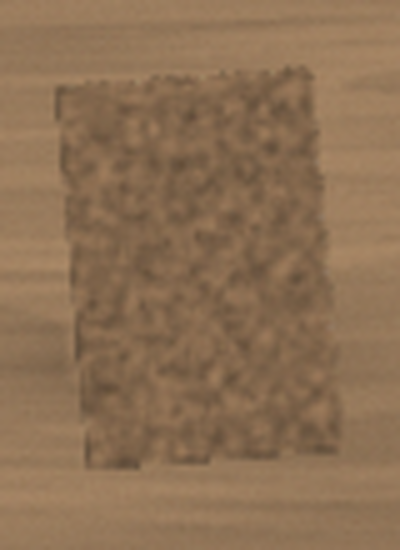

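Three bars: small (347,293), 94×28 mm; large (203,342), 173×52 mm; and the one across the ring (290,220), measured 129.6×38.6 mm with its top at z = 0.085. The last is the middle size and the one to move. In the crop, the amber flask is at (200,210) with its stopper at (190,206), the green one is at (201,271), and the mat corners are at (401,222), (452,219), (458,296) and (408,299).

```bash
cat >> h.py <<'E'
def to(p,yaw=None,st=None):
    st=st or r.get_state()
    Rm=R.from_euler('xyz',st["eef_rot"],degrees=True).as_matrix()
    d=Rm.T@(np.array(p)-st["tcp_pos"])
    out=dict(tx=round(d[0],4),ty=round(d[1],4),tz=round(d[2],4))
    if yaw is not None: out["turn"]=round(-np.radians(yaw-st["eef_rot"][2]),4)
    return out
E
python3 - <<'E'
from h import *
im,d,c=load("top0")
q=at_z(c,[(401.4,222.4),(452,219),(457.6,296),(407.6,298.6)],.004)
print(q.round(4),q.mean(0)); print([np.linalg.norm(q[i]-q[i-1]) for i in range(4)])
print(cv2.minAreaRect(q[:,:2].astype(np.float32)))
# outer collar circle edge from crop: left(480,250) right(640,240) 
f=lambda u,v:(170+u/4.4,170+v/4.4)
print("plate corners",at_z(c,[f(603,113),f(698,293),f(522,386),f(428,208)],.012).round(4), at_z(c,[f(603,113),f(698,293),f(522,386),f(428,208)],.012).mean(0))
print("amber belly",at_z(c,[f(134,180)],.034).round(4))
print(to((.578,.016,.2),20.9))
E
```

```text
[[ 0.5727 -0.2397  0.004 ]
 [ 0.5777 -0.3603  0.004 ]
 [ 0.396  -0.3662  0.004 ]
 [ 0.3935 -0.248   0.004 ]] [ 0.4850079  -0.30355596  0.004     ]
[np.float64(0.1793997270668472), np.float64(0.12064777990062614), np.float64(0.1818210321413746), np.float64(0.11817185498453762)]
((0.48441237211227417, -0.30377253890037537), (0.18181370198726654, 0.12064776569604874), 2.378357410430908)
plate corners [[ 0.6408 -0.0193  0.012 ]
 [ 0.5432 -0.0673  0.012 ]
 [ 0.4964  0.0271  0.012 ]
 [ 0.5925  0.0751  0.012 ]] [0.56822418 0.00393038 0.012     ]
amber belly [[0.6091 0.2268 0.034 ]]
{'tx': np.float64(0.5372), 'ty': np.float64(0.0433), 'tz': np.float64(0.4606), 'turn': np.float64(0.0419)}
```

>>> apply_moves(deltas=[{"tx": 0.02,"ty": 0,"tz": 0.017},{"tx": 0.058,"ty": 0,"tz": 0.05},{"tx": 0.096,"ty": 0,"tz": 0.083},{"tx": 0.134,"ty": 0,"tz": 0.116},{"tx": 0.172,"ty": 0,"tz": 0.148}])

```text
invalid input at $.deltas[0]: expected keys tx, ty, tz, turn, gripper
```

>>> apply_moves(deltas=[{"tx": 0.038,"ty": 0,"tz": 0.033},{"tx": 0.076,"ty": 0,"tz": 0.066},{"tx": 0.114,"ty": 0,"tz": 0.099},{"tx": 0.152,"ty": 0,"tz": 0.132},{"tx": 0.19,"ty": 0,"tz": 0.163}])

```text
invalid input at $.deltas[0]: expected keys tx, ty, tz, turn, gripper
```

```bash
python3 - <<'E'
from h import *
s=r.get_state();print(s["time_s"],s["tcp_pos"],s["eef_rot"],s["joints"].round(1))
print(to((.578,.016,.2),20.9))
E
```

```text
0.1 [ 0.26687296 -0.61954069  0.24272051] [-8.99125882e+01  8.65833162e-03  2.33017827e+01] [-50.2  20.6   0.6  -0.  -70.1 -16.5]
{'tx': np.float64(0.5372), 'ty': np.float64(0.0433), 'tz': np.float64(0.4606), 'turn': np.float64(0.0419)}
```

>>> apply_moves(deltas=[{"tx": 0.02,"ty": 0,"tz": 0.017,"turn": 0,"gripper": 0.08},{"tx": 0.058,"ty": 0,"tz": 0.05,"turn": 0,"gripper": 0.08},{"tx": 0.096,"ty": 0,"tz": 0.083,"turn": 0,"gripper": 0.08},{"tx": 0.134,"ty": 0,"tz": 0.116,"turn": 0,"gripper": 0.08},{"tx": 0.172,"ty": 0,"tz": 0.148,"turn": 0,"gripper": 0.08}], newtons=30)

```text
time_s: 0.6
tcp_pos: [0.3664, -0.4147, 0.2432]
eef_rot: [-90.0, 0.0, 23.3]
contact_force: [1.5, -1.0, -0.2]
gripper_width: 0.0798
```

>>> apply_moves(deltas=[{"tx": 0.038,"ty": 0,"tz": 0.033,"turn": 0,"gripper": 0.08},{"tx": 0.076,"ty": 0,"tz": 0.066,"turn": 0,"gripper": 0.08},{"tx": 0.114,"ty": 0,"tz": 0.099,"turn": 0,"gripper": 0.08},{"tx": 0.152,"ty": 0,"tz": 0.132,"turn": 0,"gripper": 0.08},{"tx": 0.19,"ty": 0,"tz": 0.163,"turn": 0,"gripper": 0.08}])

```text
time_s: 1.1
tcp_pos: [0.4762, -0.1899, 0.2436]
eef_rot: [-90.0, -0.0, 23.3]
contact_force: [1.0, -0.4, 0.2]
gripper_width: 0.0799
```

```bash
python3 - <<'E'
from h import *
s=r.get_state();print(s["time_s"],s["tcp_pos"],s["eef_rot"],s["joints"].round(1))
print(to((.578,.016,.2),20.9))
E
```

```text
1.1 [ 0.4762053  -0.18988357  0.24362895] [-8.99965731e+01 -1.41213185e-02  2.33098108e+01] [  0.2   5.2 -19.5  -0.  -65.3 -66.9]
{'tx': np.float64(0.1749), 'ty': np.float64(0.0437), 'tz': np.float64(0.1488), 'turn': np.float64(0.0421)}
```

>>> apply_moves(deltas=[{"tx": 0.037,"ty": 0,"tz": 0.032,"turn": 0,"gripper": 0.08},{"tx": 0.074,"ty": 0,"tz": 0.064,"turn": 0,"gripper": 0.08},{"tx": 0.111,"ty": 0,"tz": 0.095,"turn": 0.02,"gripper": 0.08},{"tx": 0.148,"ty": 0,"tz": 0.126,"turn": 0.042,"gripper": 0.08},{"tx": 0.175,"ty": 0,"tz": 0.149,"turn": 0.042,"gripper": 0.08}])

```text
time_s: 1.6
tcp_pos: [0.5785, 0.0168, 0.2432]
eef_rot: [-90.0, 0.0, 20.9]
contact_force: [0.4, -0.3, -0.6]
gripper_width: 0.0798
```

```bash
python3 - <<'E'
from h import *
s=r.get_state();print(s["time_s"],s["tcp_pos"],s["eef_rot"],s["joints"].round(1))
im,d,c=grab("wrist","w1")
vv,uu=np.mgrid[0:480,0:640]
P=at_d(c,np.c_[uu.ravel(),vv.ravel()],d.ravel()).reshape(480,640,3)
m=(P[...,2]>.08)&(P[...,2]<.09)&(np.hypot(P[...,0]-.578,P[...,1]-.016)<.09)
p=P[m];print(len(p),p.mean(0),cv2.minAreaRect(p[:,:2].astype(np.float32)))
E
```

```text
1.6 [0.57847659 0.01676013 0.24320609] [-8.99933548e+01  1.72588851e-02  2.09290514e+01] [ 21.   11.6 -11.8  -0.  -66.6 -90.1]
6352 [0.57410712 0.0152416  0.08558208] ((0.5775001645088196, 0.016335248947143555), (0.1298016756772995, 0.038098253309726715), 21.822790145874023)
```

View pics/w1.png

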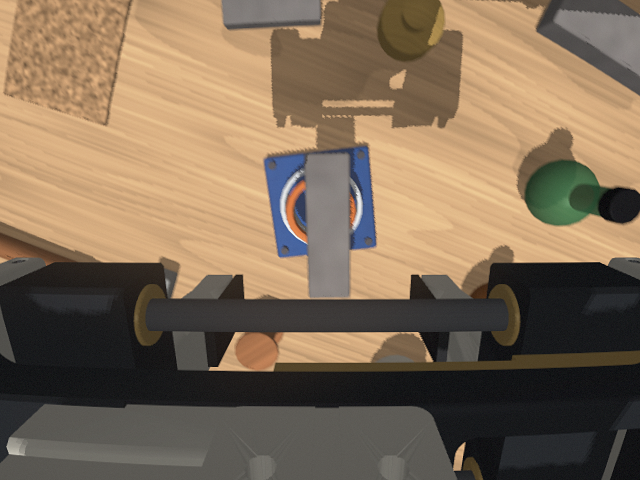

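The wrist picture agrees: stone around (328,225), centre (0.5775, 0.0163), yaw about 21°, with clear space on both sides.

>>> apply_moves(deltas=[{"tx": -0.001,"ty": 0.045,"tz": 0,"turn": -0.008,"gripper": 0.08},{"tx": -0.001,"ty": 0.09,"tz": 0,"turn": -0.008,"gripper": 0.08},{"tx": -0.001,"ty": 0.13,"tz": 0,"turn": -0.008,"gripper": 0.08},{"tx": -0.001,"ty": 0.15,"tz": 0,"turn": -0.008,"gripper": 0.08},{"tx": -0.001,"ty": 0.163,"tz": 0,"turn": -0.008,"gripper": 0.08}])

```text
time_s: 2.15
tcp_pos: [0.5755, 0.0133, 0.0782]
eef_rot: [-90.0, 0.2, 21.4]
contact_force: [0.0, 0.7, 1.0]
gripper_width: 0.0801
```

>>> apply_moves(deltas=[{"tx": 0,"ty": 0,"tz": 0,"turn": 0,"gripper": 0.045},{"tx": 0,"ty": 0,"tz": 0,"turn": 0,"gripper": 0.034},{"tx": 0,"ty": 0,"tz": 0,"turn": 0,"gripper": 0.03},{"tx": 0,"ty": 0,"tz": 0,"turn": 0,"gripper": 0.03},{"tx": 0,"ty": 0,"tz": 0,"turn": 0,"gripper": 0.03}])

```text
time_s: 2.65
tcp_pos: [0.5773, 0.0139, 0.0816]
eef_rot: [-90.0, -0.1, 21.4]
contact_force: [-0.4, 0.1, 0.3]
gripper_width: 0.0458
```

>>> apply_moves(deltas=[{"tx": 0,"ty": 0,"tz": 0.001,"turn": 0,"gripper": 0.03},{"tx": 0,"ty": 0,"tz": 0.002,"turn": 0,"gripper": 0.03},{"tx": 0,"ty": 0,"tz": 0.002,"turn": 0,"gripper": 0.03},{"tx": 0,"ty": 0,"tz": 0.002,"turn": 0,"gripper": 0.03}])

```text
time_s: 3.05
tcp_pos: [0.5765, 0.0156, 0.081]
eef_rot: [-90.0, -0.1, 21.4]
contact_force: [0.7, -1.7, 2.4]
gripper_width: 0.0378
```

```bash
python3 - <<'E'
from h import *
s=r.get_state();print(s["time_s"],s["tcp_pos"],s["eef_rot"],s["joints"].round(1),s["contact_force"],s["gripper_width"])
grab("wrist","w2")
E
```

```text
3.05 [0.57654315 0.01561103 0.08098757] [-9.00211394e+01 -5.00484699e-02  2.13765591e+01] [ 21.   20.3 -23.5   0.  -46.1 -89.6] [ 0.72553019 -1.69293931  2.39877417] 0.03777999938820573
```

View pics/w2.png

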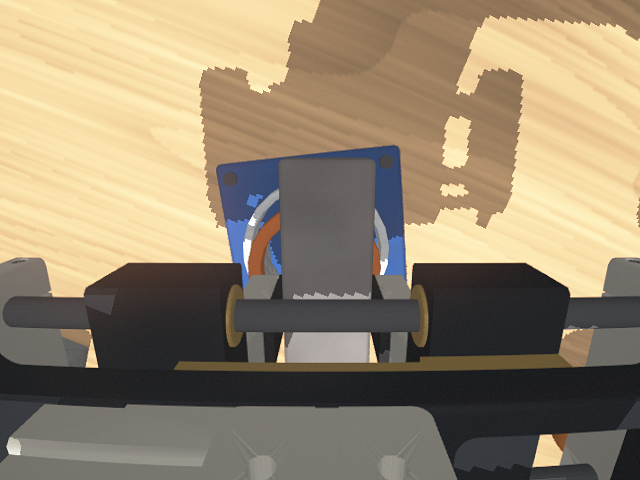

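The jaws hold the stone (width 37.8 mm), and the bar in the picture runs straight between the pads, around (328,230). Lifting.

>>> apply_moves(deltas=[{"tx": 0,"ty": -0.008,"tz": 0,"turn": 0,"gripper": 0.03},{"tx": 0,"ty": -0.025,"tz": 0,"turn": 0,"gripper": 0.03},{"tx": 0,"ty": -0.05,"tz": 0,"turn": 0,"gripper": 0.03},{"tx": 0,"ty": -0.075,"tz": 0,"turn": 0,"gripper": 0.03},{"tx": 0,"ty": -0.09,"tz": 0,"turn": 0,"gripper": 0.03}], newtons=35)

```text
time_s: 3.6
tcp_pos: [0.576, 0.0159, 0.1722]
eef_rot: [-90.0, -0.0, 21.4]
contact_force: [0.0, -0.5, -2.7]
gripper_width: 0.0376
```

```bash
python3 - <<'E'
from h import *
s=r.get_state();print(s["time_s"],s["tcp_pos"],s["eef_rot"],s["joints"].round(1),s["contact_force"],s["gripper_width"])
print(to((.485,-.3035,.17),2.4))
im,d,c=grab("top","t2")
# collar/ring now exposed?
a=cv2.resize(im[170:280,250:350],None,fx=5,fy=5,interpolation=cv2.INTER_CUBIC)
cv2.imwrite("pics/c3.png",a[:,:,::-1])
E
```

```text
3.6 [0.57599508 0.01586039 0.17219976] [-8.99776567e+01 -3.30427263e-02  2.13574839e+01] [ 21.   14.6 -17.7  -0.  -57.7 -89.6] [ 0.03553602 -0.45649372 -2.68054241] 0.03760514256685595
{'tx': np.float64(-0.2011), 'ty': np.float64(0.002), 'tz': np.float64(-0.2643), 'turn': np.float64(0.3309)}
```

>>> apply_moves(deltas=[{"tx": -0.01,"ty": 0,"tz": -0.013,"turn": 0,"gripper": 0.03},{"tx": -0.03,"ty": 0,"tz": -0.039,"turn": 0,"gripper": 0.03},{"tx": -0.055,"ty": 0,"tz": -0.072,"turn": 0,"gripper": 0.03},{"tx": -0.08,"ty": 0,"tz": -0.105,"turn": 0,"gripper": 0.03},{"tx": -0.105,"ty": 0,"tz": -0.138,"turn": 0,"gripper": 0.03}])

```text
time_s: 4.15
tcp_pos: [0.5265, -0.1526, 0.1691]
eef_rot: [-89.9, 0.1, 21.4]
contact_force: [0.6, 0.4, -1.9]
gripper_width: 0.0377
```

>>> apply_moves(deltas=[{"tx": -0.025,"ty": 0,"tz": -0.033,"turn": 0.07,"gripper": 0.03},{"tx": -0.05,"ty": 0,"tz": -0.066,"turn": 0.15,"gripper": 0.03},{"tx": -0.075,"ty": 0,"tz": -0.099,"turn": 0.23,"gripper": 0.03},{"tx": -0.09,"ty": 0,"tz": -0.119,"turn": 0.3,"gripper": 0.03},{"tx": -0.096,"ty": 0,"tz": -0.126,"turn": 0.33,"gripper": 0.03}])

```text
time_s: 4.65
tcp_pos: [0.4827, -0.3054, 0.1689]
eef_rot: [-89.9, 0.2, 2.1]
contact_force: [0.1, 0.3, -1.9]
gripper_width: 0.0378
```

```bash
python3 - <<'E'
from h import *
s=r.get_state();print(s["time_s"],s["tcp_pos"],s["eef_rot"],s["joints"].round(1),s["contact_force"],s["gripper_width"])
print(to((.485,-.3035,.027),2.4))
grab("wrist","w3");grab("top","t3")
im,d,c=load("t3")
a=cv2.resize(im[180:270,250:350],None,fx=6,fy=6,interpolation=cv2.INTER_CUBIC)
cv2.imwrite("pics/c3.png",a[:,:,::-1])
E
```

```text
4.65 [ 0.48270004 -0.30543198  0.16891685] [-89.92619208   0.1629016    2.13700528] [-12.7  14.4 -18.4  -0.  -57.3 -75.1] [ 0.06471865  0.30913774 -1.90674685] 0.03781576882191485
{'tx': np.float64(0.0028), 'ty': np.float64(0.1419), 'tz': np.float64(0.0017), 'turn': np.float64(-0.0046)}
```

View pics/c3.png

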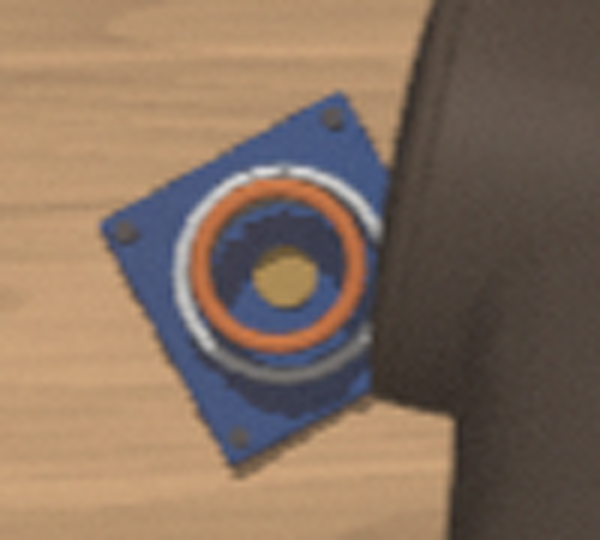

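View pics/w3.png

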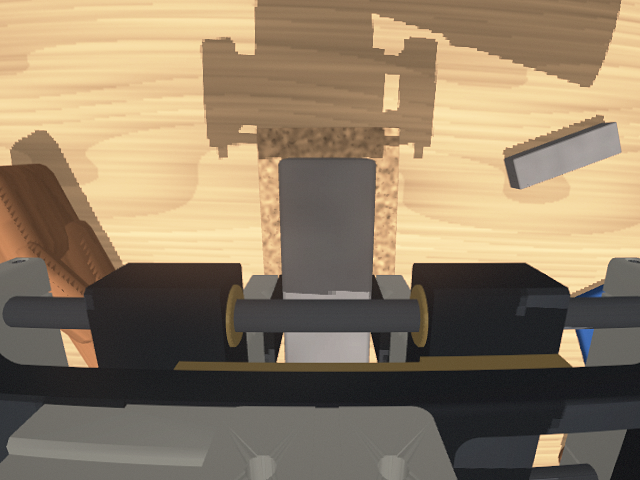

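```bash
python3 - <<'E'
from h import *
P=np.load("P.npy")
q=P[185:285,470:570].reshape(-1,3);q=q[(q[:,2]>.02)&(q[:,2]<.1)]
print("last max y",q[q[:,1].argmax()],q.max(0),q.min(0))
q=q[(q[:,0]<.56)];print(q[q[:,1].argmax()])
im,d,c=load("t3")
print("ring",at_z(c,[(250+277.5/6,180+266/6)],.06))
a=im[180:270,250:350].astype(int);m=(a[...,0]>170)&(a[...,0]-a[...,2]>90)&(a[...,1]<140)
v,u=np.nonzero(m);e=cv2.fitEllipse(cv2.convexHull(np.c_[u,v].astype(np.float32)));print(e,at_z(c,[(250+e[0][0],180+e[0][1])],.06))
E
```

```text
last max y [ 0.61824952 -0.45465414  0.0215546 ] [ 0.64546369 -0.45465414  0.08148975] [ 0.43512459 -0.5906594   0.02019694]
[ 0.558858   -0.47804222  0.02117403]
ring [[0.56908778 0.00446201 0.06      ]]
((45.691402435302734, 43.52901840209961), (27.440757751464844, 28.020959854125977), 167.0257568359375) [[0.57092558 0.00566884 0.06      ]]
```

Clear of the last. The ring centre comes out at about (0.569–0.571, 0.005). Lowering the stone onto the mat.

>>> apply_moves(deltas=[{"tx": 0.002,"ty": 0.03,"tz": 0.001,"turn": 0,"gripper": 0.03},{"tx": 0.002,"ty": 0.065,"tz": 0.001,"turn": 0,"gripper": 0.03},{"tx": 0.002,"ty": 0.1,"tz": 0.001,"turn": 0,"gripper": 0.03},{"tx": 0.002,"ty": 0.12,"tz": 0.001,"turn": 0,"gripper": 0.03},{"tx": 0.002,"ty": 0.132,"tz": 0.001,"turn": 0,"gripper": 0.03}])

```text
time_s: 5.25
tcp_pos: [0.4858, -0.301, 0.0362]
eef_rot: [-89.9, 0.2, 2.6]
contact_force: [0.3, 0.6, -1.6]
gripper_width: 0.0382
```

>>> apply_moves(deltas=[{"tx": 0,"ty": 0.003,"tz": 0,"turn": 0,"gripper": 0.03},{"tx": 0,"ty": 0.006,"tz": 0,"turn": 0,"gripper": 0.03},{"tx": 0,"ty": 0.009,"tz": 0,"turn": 0,"gripper": 0.03},{"tx": 0,"ty": 0.009,"tz": 0,"turn": 0,"gripper": 0.03}])

```text
time_s: 5.65
tcp_pos: [0.4874, -0.3024, 0.0302]
eef_rot: [-90.0, -0.1, 2.5]
contact_force: [-0.2, -0.4, -1.1]
gripper_width: 0.0378
```

>>> apply_moves(deltas=[{"tx": 0,"ty": 0.001,"tz": 0,"turn": 0,"gripper": 0.03},{"tx": 0,"ty": 0.002,"tz": 0,"turn": 0,"gripper": 0.03},{"tx": 0,"ty": 0.002,"tz": 0,"turn": 0,"gripper": 0.03}])

```text
time_s: 5.95
tcp_pos: [0.487, -0.3024, 0.0277]
eef_rot: [-90.0, -0.0, 2.4]
contact_force: [-0.2, -0.1, -2.2]
gripper_width: 0.0378
```

```bash
python3 - <<'E'
from h import *
s=r.get_state();print(s["tcp_pos"],s["contact_force"],s["gripper_width"])
E
```

```text
[ 0.48701833 -0.30241558  0.02772713] [-0.17933516 -0.08498591 -2.15094994] 0.037784831877027795
```

>>> apply_moves(deltas=[{"tx": 0,"ty": 0.001,"tz": 0,"turn": 0,"gripper": 0.03},{"tx": 0,"ty": 0.002,"tz": 0,"turn": 0,"gripper": 0.03},{"tx": 0,"ty": 0.002,"tz": 0,"turn": 0,"gripper": 0.03}])

```text
time_s: 6.25
tcp_pos: [0.4869, -0.3023, 0.0254]
eef_rot: [-90.0, 0.0, 2.4]
contact_force: [-0.3, -0.0, -2.1]
gripper_width: 0.0378
```

```bash
python3 - <<'E'
from h import *
im,d,c=grab("side","s4")
a=cv2.resize(im[140:260,320:440],None,fx=5,fy=5,interpolation=cv2.INTER_CUBIC)
cv2.imwrite("pics/c4.png",a[:,:,::-1])
E
```

```text
(no output)
```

View pics/c4.png

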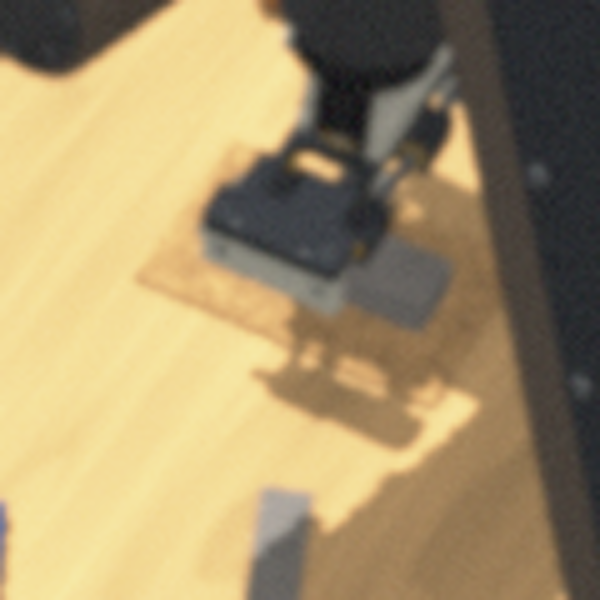

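The stone is over the mat (stone end at crop (400,275)) and nearly down. The force still shows its weight.

>>> apply_moves(deltas=[{"tx": 0,"ty": 0.001,"tz": 0,"turn": 0,"gripper": 0.03},{"tx": 0,"ty": 0.0015,"tz": 0,"turn": 0,"gripper": 0.03},{"tx": 0,"ty": 0.0015,"tz": 0,"turn": 0,"gripper": 0.03}])

```text
time_s: 6.6
tcp_pos: [0.487, -0.3024, 0.0252]
eef_rot: [-90.0, -0.0, 2.5]
contact_force: [-2.7, 2.6, 9.7]
gripper_width: 0.0377
```

Contact. Releasing, then retreating.

>>> apply_moves(deltas=[{"tx": 0,"ty": -0.0005,"tz": 0,"turn": 0,"gripper": 0.045},{"tx": 0,"ty": -0.0005,"tz": 0,"turn": 0,"gripper": 0.055},{"tx": 0,"ty": -0.0005,"tz": 0,"turn": 0,"gripper": 0.06},{"tx": 0,"ty": -0.0005,"tz": 0,"turn": 0,"gripper": 0.06},{"tx": 0,"ty": -0.0005,"tz": 0,"turn": 0,"gripper": 0.06}])

```text
time_s: 7.1
tcp_pos: [0.487, -0.3024, 0.0244]
eef_rot: [-90.0, 0.0, 2.5]
contact_force: [-0.0, -0.0, 0.8]
gripper_width: 0.0597
```

>>> apply_moves(deltas=[{"tx": 0,"ty": -0.015,"tz": 0,"turn": 0,"gripper": 0.06},{"tx": 0,"ty": -0.055,"tz": 0,"turn": 0,"gripper": 0.06},{"tx": 0,"ty": -0.1,"tz": 0,"turn": 0,"gripper": 0.06},{"tx": 0,"ty": -0.15,"tz": 0,"turn": 0,"gripper": 0.06},{"tx": 0,"ty": -0.195,"tz": 0,"turn": 0,"gripper": 0.06}])

```text
time_s: 7.6
tcp_pos: [0.4869, -0.3024, 0.222]
eef_rot: [-90.0, -0.0, 2.5]
contact_force: [1.3, -0.6, -0.3]
gripper_width: 0.06
```

```bash
python3 - <<'E'
from h import *
s=r.get_state();print(s["time_s"],s["tcp_pos"],s["eef_rot"],s["joints"].round(1),s["contact_force"],s["gripper_width"])
im,d,c=grab("wrist","w5")
vv,uu=np.mgrid[0:480,0:640]
P=at_d(c,np.c_[uu.ravel(),vv.ravel()],d.ravel()).reshape(480,640,3)
m=(P[...,2]>.02)&(P[...,2]<.045)&(np.hypot(P[...,0]-.485,P[...,1]+.3035)<.09)
p=P[m];print(len(p),p.mean(0),p[:,2].std(),cv2.minAreaRect(p[:,:2].astype(np.float32)))
grab("top","t5")
print(to((.609,.2265,.22),0))
E
```

```text
7.6 [ 0.48686218 -0.30240797  0.2220087 ] [-9.00233977e+01 -3.81547487e-02  2.45957783e+00] [-12.3  11.9 -14.3   0.  -63.8 -75.3] [ 1.32805836 -0.60174256 -0.28238293] 0.059980605967837594
5147 [ 0.48468948 -0.30228647  0.02958152] 0.0007763292427912443 ((0.48811811208724976, -0.30210360884666443), (0.1300884634256363, 0.038148101419210434), 2.432246208190918)
{'tx': np.float64(0.142), 'ty': np.float64(0.0058), 'tz': np.float64(0.5246), 'turn': np.float64(0.0439)}
```

View pics/w5.png

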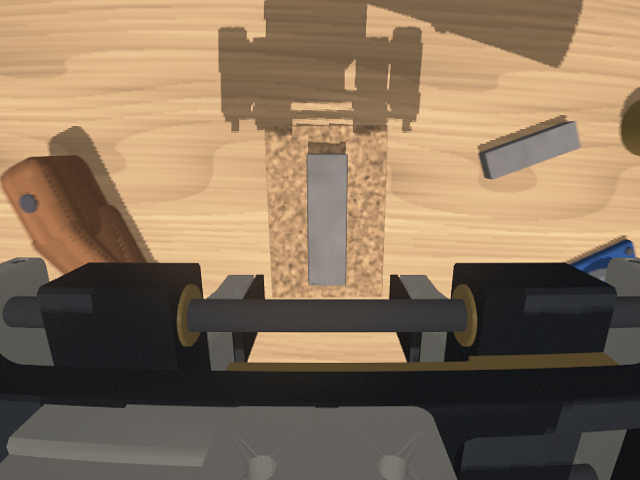

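View pics/t5.png

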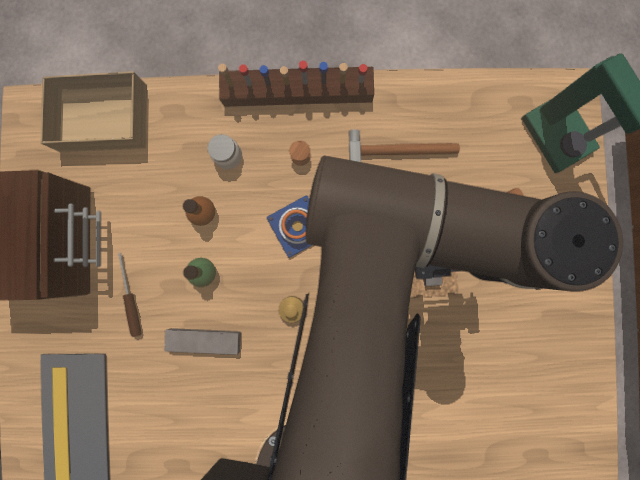

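The stone lies flat and free on the mat: wrist picture (327,218), centre (0.488, -0.302), top z = 0.0296, well within limits. Next, the amber flask. It stands at top-picture (200,210), on the +x side; green is at (201,271).

>>> apply_moves(deltas=[{"tx": 0.006,"ty": 0,"tz": 0.022,"turn": 0,"gripper": 0.06},{"tx": 0.017,"ty": 0,"tz": 0.065,"turn": 0,"gripper": 0.06},{"tx": 0.029,"ty": 0,"tz": 0.11,"turn": 0,"gripper": 0.06},{"tx": 0.041,"ty": 0,"tz": 0.155,"turn": 0,"gripper": 0.06},{"tx": 0.053,"ty": 0,"tz": 0.2,"turn": 0,"gripper": 0.06}])

```text
time_s: 8.2
tcp_pos: [0.5314, -0.0986, 0.2196]
eef_rot: [-90.0, -0.0, 2.4]
contact_force: [0.9, -0.4, 0.0]
gripper_width: 0.0599
```

>>> apply_moves(deltas=[{"tx": 0.012,"ty": 0,"tz": 0.045,"turn": 0,"gripper": 0.06},{"tx": 0.024,"ty": 0,"tz": 0.09,"turn": 0,"gripper": 0.06},{"tx": 0.036,"ty": 0,"tz": 0.135,"turn": 0,"gripper": 0.06},{"tx": 0.046,"ty": 0,"tz": 0.17,"turn": 0,"gripper": 0.06},{"tx": 0.05,"ty": 0,"tz": 0.19,"turn": 0,"gripper": 0.06}])

```text
time_s: 8.7
tcp_pos: [0.5737, 0.0945, 0.2192]
eef_rot: [-90.0, 0.0, 2.6]
contact_force: [-0.5, 0.9, -0.1]
gripper_width: 0.0601
```

```bash
python3 - <<'E'
from h import *
s=r.get_state();print(s["time_s"],s["tcp_pos"],s["eef_rot"],s["joints"].round(1),s["contact_force"],s["gripper_width"])
im,d,c=grab("wrist","w6")
vv,uu=np.mgrid[0:480,0:640]
P=at_d(c,np.c_[uu.ravel(),vv.ravel()],d.ravel()).reshape(480,640,3)
for n,x,y in(("amber",.609,.2265),("green",.468,.2273)):
  m=(P[...,2]>.115)&(P[...,2]<.125)&(np.hypot(P[...,0]-x,P[...,1]-y)<.04)
  p=P[m];print(n,len(p))
  if len(p)>10: print(p.mean(0),cv2.minEnclosingCircle(p[:,:2].astype(np.float32)))
print(to((.609,.2265,.22),0))
E
```

```text
8.7 [0.57366675 0.09447441 0.21922544] [-8.99975027e+01  1.88330244e-04  2.56381393e+00] [  28.6   12.8  -13.5   -0.   -63.7 -116. ] [-0.53177851  0.89493984 -0.06474789] 0.0600722622430739
amber 0
green 1661
[0.46786244 0.22725914 0.12036937] ((0.4669335186481476, 0.22853142023086548), 0.015648921951651573)
{'tx': np.float64(0.0408), 'ty': np.float64(-0.0008), 'tz': np.float64(0.1289), 'turn': np.float64(0.0454)}
```

View pics/w6.png

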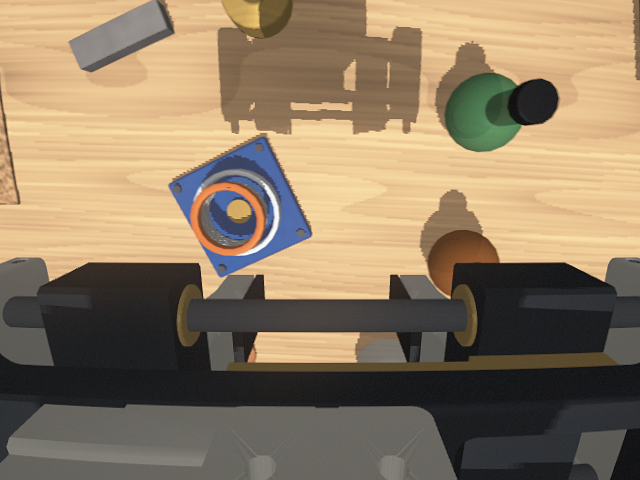

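```bash
python3 - <<'E'
from h import *
im,d,c=load("w6")
vv,uu=np.mgrid[0:480,0:640]
P=at_d(c,np.c_[uu.ravel(),vv.ravel()],d.ravel()).reshape(480,640,3)
a=im.astype(int)
m=(P[...,2]>.057)&(P[...,2]<.063)&(np.hypot(P[...,0]-.57,P[...,1]-.005)<.06)
p=P[m][:,:2];print(len(p))
from scipy.optimize import least_squares
print(p.mean(0),cv2.minEnclosingCircle(p.astype(np.float32)))
def res(q): 
    h=np.hypot(p[:,0]-q[0],p[:,1]-q[1]); return np.maximum(h-.033,0)+np.maximum(.026-h,0)
print(least_squares(res,[.57,.005],loss='soft_l1',f_scale=.001).x)
print("px centre orange outer", at_z(c,[(228,218)],.06))
E
```

```text
1719
[0.56874912 0.00645891] ((0.5695090889930725, 0.006391568575054407), 0.033227238804101944)
[0.56947184 0.00645734]
px centre orange outer [[0.56830734 0.0083884  0.06      ]]
```

>>> apply_moves(deltas=[{"tx": 0.01,"ty": 0,"tz": 0.035,"turn": 0,"gripper": 0.06},{"tx": 0.023,"ty": 0,"tz": 0.075,"turn": 0,"gripper": 0.06},{"tx": 0.035,"ty": 0,"tz": 0.11,"turn": 0,"gripper": 0.06},{"tx": 0.04,"ty": 0,"tz": 0.127,"turn": 0.045,"gripper": 0.06},{"tx": 0.04,"ty": 0,"tz": 0.129,"turn": 0.045,"gripper": 0.06}])

```text
time_s: 9.25
tcp_pos: [0.6079, 0.2242, 0.2186]
eef_rot: [-90.0, 0.0, -0.1]
contact_force: [0.2, 0.1, -1.1]
gripper_width: 0.0601
```

```bash
python3 - <<'E'
from h import *
s=r.get_state();print(s["time_s"],s["tcp_pos"],s["eef_rot"],s["gripper_width"])
im,d,c=grab("wrist","w7")
vv,uu=np.mgrid[0:480,0:640]
P=at_d(c,np.c_[uu.ravel(),vv.ravel()],d.ravel()).reshape(480,640,3)
m=(P[...,2]>.105)&(P[...,2]<.135)&(np.hypot(P[...,0]-.609,P[...,1]-.2265)<.04)
p=P[m];print(len(p))
if len(p)>10: print(p.mean(0),p.min(0),p.max(0))
print(to((.609,.2265,.089),0))
E
```

```text
9.25 [0.60790483 0.22423154 0.21857234] [-9.00247946e+01  4.27483807e-02 -9.15376162e-02] 0.0600583484466125
1408
[0.60730359 0.22863394 0.11995707] [0.59394324 0.21395464 0.10749207] [0.62318817 0.24312093 0.12263186]
{'tx': np.float64(0.0016), 'ty': np.float64(0.1297), 'tz': np.float64(0.0033), 'turn': np.float64(-0.0006)}
```

View pics/w7.png

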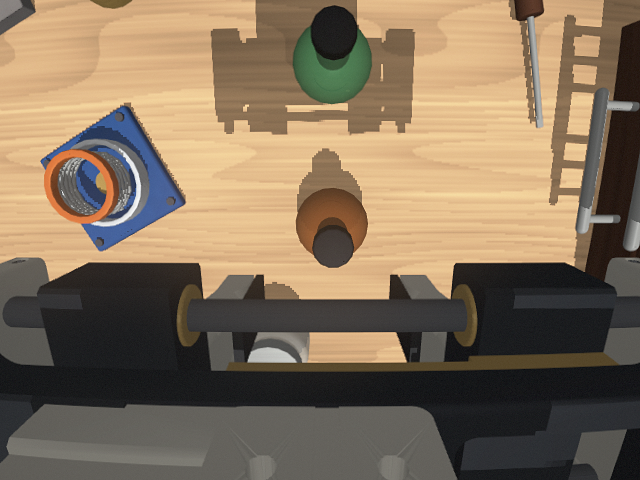

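The wrist view shows the amber flask at (333,225) between the jaws and the green one behind at (332,60). Stopper centre ≈ (0.609, 0.228).

>>> apply_moves(deltas=[{"tx": 0.001,"ty": 0.01,"tz": 0.0035,"turn": 0,"gripper": 0.06},{"tx": 0.001,"ty": 0.045,"tz": 0.0035,"turn": 0,"gripper": 0.06},{"tx": 0.001,"ty": 0.085,"tz": 0.0035,"turn": 0,"gripper": 0.06},{"tx": 0.001,"ty": 0.115,"tz": 0.0035,"turn": 0,"gripper": 0.06},{"tx": 0.001,"ty": 0.129,"tz": 0.0035,"turn": 0,"gripper": 0.06}])

```text
time_s: 9.8
tcp_pos: [0.6068, 0.2237, 0.0871]
eef_rot: [-90.1, 0.2, -0.2]
contact_force: [-0.8, 0.1, 0.6]
gripper_width: 0.0602
```

>>> apply_moves(deltas=[{"tx": 0,"ty": 0,"tz": 0,"turn": 0,"gripper": 0.05},{"tx": 0,"ty": 0,"tz": 0,"turn": 0,"gripper": 0.04},{"tx": 0,"ty": 0,"tz": 0,"turn": 0,"gripper": 0.034},{"tx": 0,"ty": 0,"tz": 0,"turn": 0,"gripper": 0.034}], newtons=8)

```text
time_s: 10.2
tcp_pos: [0.6095, 0.2263, 0.0923]
eef_rot: [-89.9, -0.1, -0.1]
contact_force: [-1.3, -0.2, -0.2]
gripper_width: 0.0361
```

```bash
python3 - <<'E'
from h import *
s=r.get_state();print(s["time_s"],s["tcp_pos"],s["eef_rot"],s["gripper_width"],s["contact_force"])
im,d,c=grab("wrist","w8")
im,d,c=grab("side","s8")
a=cv2.resize(im[240:380,150:350],None,fx=4,fy=4,interpolation=cv2.INTER_CUBIC)
cv2.imwrite("pics/c8.png",a[:,:,::-1])
E
```

```text
10.2 [0.60950362 0.22628379 0.09232461] [-89.90721302  -0.13735498  -0.11717178] 0.0361071511165823 [-1.32966519 -0.17063862 -0.20322729]
```

View pics/w8.png

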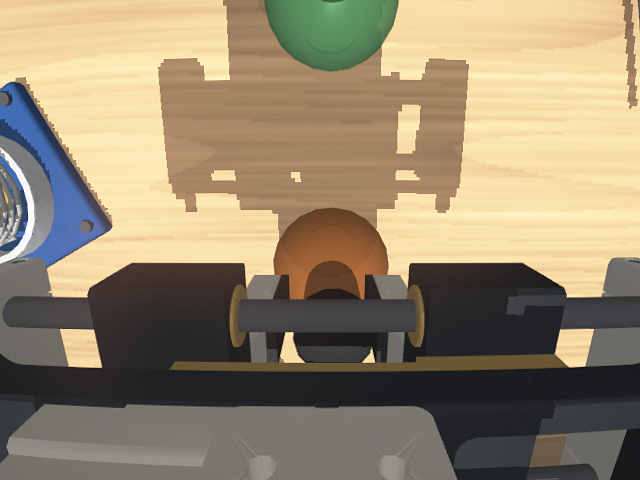

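View pics/c8.png

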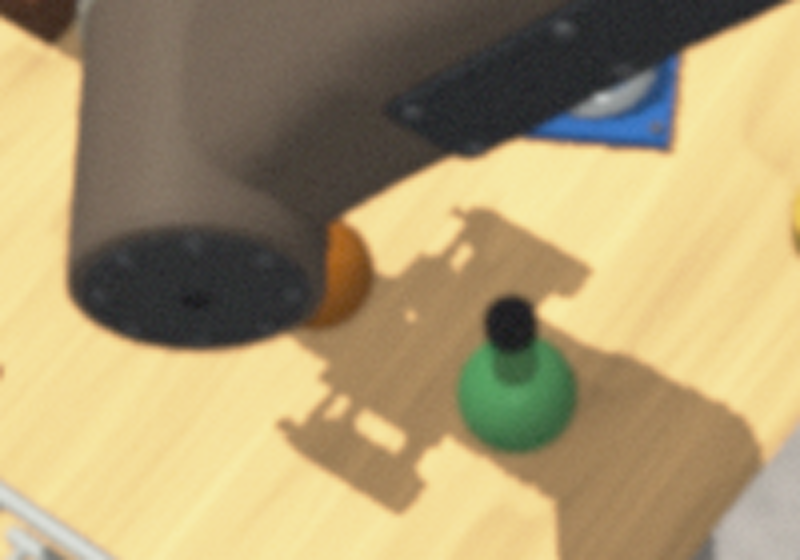

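>>> apply_moves(deltas=[{"tx": 0,"ty": 0.003,"tz": 0.001,"turn": 0,"gripper": 0.034},{"tx": 0,"ty": 0.005,"tz": 0.001,"turn": 0,"gripper": 0.034},{"tx": 0,"ty": 0.005,"tz": 0.001,"turn": 0,"gripper": 0.034},{"tx": 0,"ty": 0.005,"tz": 0.001,"turn": 0,"gripper": 0.034}])

```text
time_s: 10.7
tcp_pos: [0.6086, 0.2267, 0.0853]
eef_rot: [-90.0, 0.0, -0.1]
contact_force: [-0.1, -0.5, -0.1]
gripper_width: 0.0341
```

>>> apply_moves(deltas=[{"tx": 0,"ty": 0,"tz": 0,"turn": 0,"gripper": 0.03},{"tx": 0,"ty": 0,"tz": 0,"turn": 0,"gripper": 0.026},{"tx": 0,"ty": 0,"tz": 0,"turn": 0,"gripper": 0.022},{"tx": 0,"ty": 0,"tz": 0,"turn": 0,"gripper": 0.02},{"tx": 0,"ty": 0,"tz": 0,"turn": 0,"gripper": 0.02}])

```text
time_s: 11.2
tcp_pos: [0.6087, 0.2269, 0.0856]
eef_rot: [-90.0, -0.0, -0.1]
contact_force: [0.6, 1.1, 0.0]
gripper_width: 0.0295
```

>>> apply_moves(deltas=[{"tx": 0,"ty": 0,"tz": 0,"turn": 0,"gripper": 0.02},{"tx": 0,"ty": 0,"tz": 0,"turn": 0,"gripper": 0.02}])

```text
time_s: 11.4
tcp_pos: [0.6087, 0.2268, 0.0856]
eef_rot: [-90.0, -0.0, -0.1]
contact_force: [0.7, 1.4, -0.2]
gripper_width: 0.0295
```

```bash
python3 - <<'E'
from h import *
s=r.get_state();print(s["time_s"],s["tcp_pos"],s["eef_rot"],s["gripper_width"],s["contact_force"])
im,d,c=grab("wrist","w9")
a=cv2.resize(im[190:370,230:430],None,fx=4,fy=3.3,interpolation=cv2.INTER_CUBIC)
cv2.imwrite("pics/c9.png",a[:,:,::-1])
E
```

```text
11.4 [0.60873163 0.22682208 0.08562194] [-8.99935621e+01 -7.01884094e-03 -1.25520923e-01] 0.029529659438500125 [ 0.65585425  1.39818443 -0.18660038]
```

View pics/c9.png

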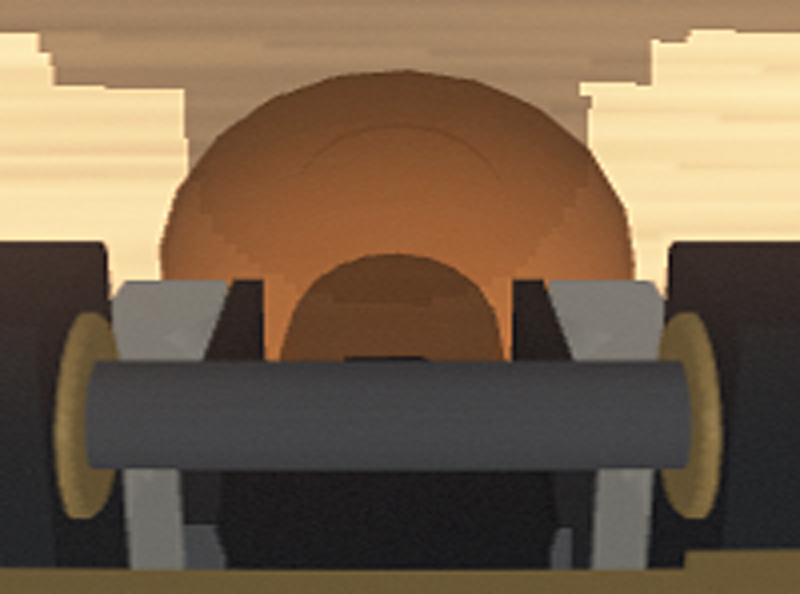

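The opening stopped at 29.5 mm. In the crop, dark stopper between the pads shows the pad tops are on the 30 mm stopper, not the neck. I'll open, go about 3 mm lower and close again.

>>> apply_moves(deltas=[{"tx": 0,"ty": 0,"tz": 0,"turn": 0,"gripper": 0.036},{"tx": 0,"ty": 0,"tz": 0,"turn": 0,"gripper": 0.036},{"tx": 0,"ty": 0.0015,"tz": 0,"turn": 0,"gripper": 0.036},{"tx": 0,"ty": 0.0028,"tz": 0,"turn": 0,"gripper": 0.036},{"tx": 0,"ty": 0.0028,"tz": 0,"turn": 0,"gripper": 0.034}])

```text
time_s: 11.95
tcp_pos: [0.6085, 0.2266, 0.0824]
eef_rot: [-90.0, 0.0, -0.1]
contact_force: [-0.1, 0.2, 0.3]
gripper_width: 0.0348
```

>>> apply_moves(deltas=[{"tx": 0,"ty": 0,"tz": 0,"turn": 0,"gripper": 0.03},{"tx": 0,"ty": 0,"tz": 0,"turn": 0,"gripper": 0.026},{"tx": 0,"ty": 0,"tz": 0,"turn": 0,"gripper": 0.022},{"tx": 0,"ty": 0,"tz": 0,"turn": 0,"gripper": 0.02},{"tx": 0,"ty": 0,"tz": 0,"turn": 0,"gripper": 0.02}])

```text
time_s: 12.45
tcp_pos: [0.6087, 0.2268, 0.0828]
eef_rot: [-90.0, -0.0, -0.1]
contact_force: [0.0, 0.7, -0.4]
gripper_width: 0.0292
```

Still 29.2 mm. One more try at a height in between, and if it fails I'll grip the whole stopper squarely.

>>> apply_moves(deltas=[{"tx": 0,"ty": 0,"tz": 0,"turn": 0,"gripper": 0.034},{"tx": 0,"ty": 0,"tz": 0,"turn": 0,"gripper": 0.034},{"tx": 0,"ty": -0.0014,"tz": 0,"turn": 0,"gripper": 0.034},{"tx": 0,"ty": -0.0014,"tz": 0,"turn": 0,"gripper": 0.03},{"tx": 0,"ty": -0.0014,"tz": 0,"turn": 0,"gripper": 0.02}])

```text
time_s: 12.95
tcp_pos: [0.6089, 0.2269, 0.0844]
eef_rot: [-90.0, -0.0, -0.1]
contact_force: [0.3, 1.2, 1.9]
gripper_width: 0.0296
```

>>> apply_moves(deltas=[{"tx": 0,"ty": 0,"tz": 0,"turn": 0,"gripper": 0.02},{"tx": 0,"ty": 0,"tz": 0,"turn": 0,"gripper": 0.02},{"tx": 0,"ty": 0,"tz": 0,"turn": 0,"gripper": 0.02}])

```text
time_s: 13.25
tcp_pos: [0.6089, 0.2269, 0.0844]
eef_rot: [-90.0, -0.0, -0.1]
contact_force: [0.2, -0.9, 1.5]
gripper_width: 0.0295
```

```bash
python3 - <<'E'
from h import *
s=r.get_state();print(s["time_s"],s["tcp_pos"],s["eef_rot"],s["gripper_width"],s["contact_force"])
im,d,c=grab("wrist","w10")
a=cv2.resize(im[190:370,230:430],None,fx=4,fy=3.3,interpolation=cv2.INTER_CUBIC)
cv2.imwrite("pics/c10.png",a[:,:,::-1])
E
```

```text
13.25 [0.60886731 0.22691462 0.08438816] [-8.99850642e+01 -2.56294974e-02 -1.19728141e-01] 0.02950382702289494 [ 0.15555581 -0.94433444  1.4513004 ]
```

View pics/c10.png

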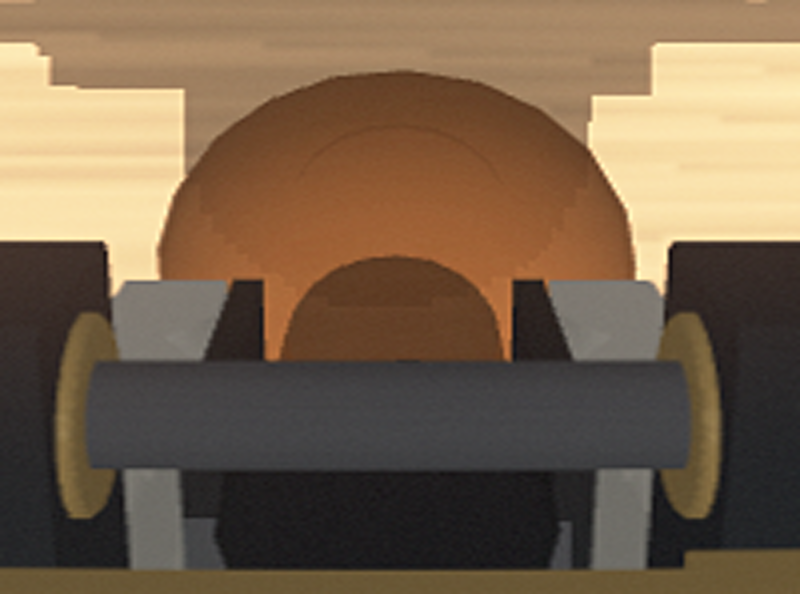

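The pads are still on the stopper, so they are slightly longer than the neck allows. I'll raise and take the stopper squarely, with the grasp point at about its mid-height.

>>> apply_moves(deltas=[{"tx": 0,"ty": 0,"tz": 0,"turn": 0,"gripper": 0.04},{"tx": 0,"ty": 0,"tz": 0,"turn": 0,"gripper": 0.04},{"tx": 0,"ty": -0.01,"tz": 0,"turn": 0,"gripper": 0.04},{"tx": 0,"ty": -0.02,"tz": 0,"turn": 0,"gripper": 0.036},{"tx": 0,"ty": -0.025,"tz": 0,"turn": 0,"gripper": 0.034}])

```text
time_s: 13.8
tcp_pos: [0.6094, 0.2271, 0.111]
eef_rot: [-89.9, -0.1, -0.1]
contact_force: [0.4, -0.6, -0.9]
gripper_width: 0.0351
```

>>> apply_moves(deltas=[{"tx": 0,"ty": 0,"tz": 0,"turn": 0,"gripper": 0.03},{"tx": 0,"ty": 0,"tz": 0,"turn": 0,"gripper": 0.024},{"tx": 0,"ty": 0,"tz": 0,"turn": 0,"gripper": 0.022},{"tx": 0,"ty": 0,"tz": 0,"turn": 0,"gripper": 0.022}])

```text
time_s: 14.2
tcp_pos: [0.6095, 0.2273, 0.1101]
eef_rot: [-89.9, -0.1, -0.1]
contact_force: [-0.2, 0.9, 6.0]
gripper_width: 0.0294
```

```bash
python3 - <<'E'
from h import *
s=r.get_state();print(s["time_s"],s["tcp_pos"],s["eef_rot"],s["gripper_width"],s["contact_force"])
im,d,c=grab("wrist","w11")
a=cv2.resize(im[190:370,230:430],None,fx=4,fy=3.3,interpolation=cv2.INTER_CUBIC)
cv2.imwrite("pics/c11.png",a[:,:,::-1])
E
```

```text
14.2 [0.60946562 0.22727946 0.11007439] [-89.94874975  -0.1079566   -0.09844324] 0.02943651213075459 [-0.15761168  0.8509707   5.95789268]
```

View pics/c11.png

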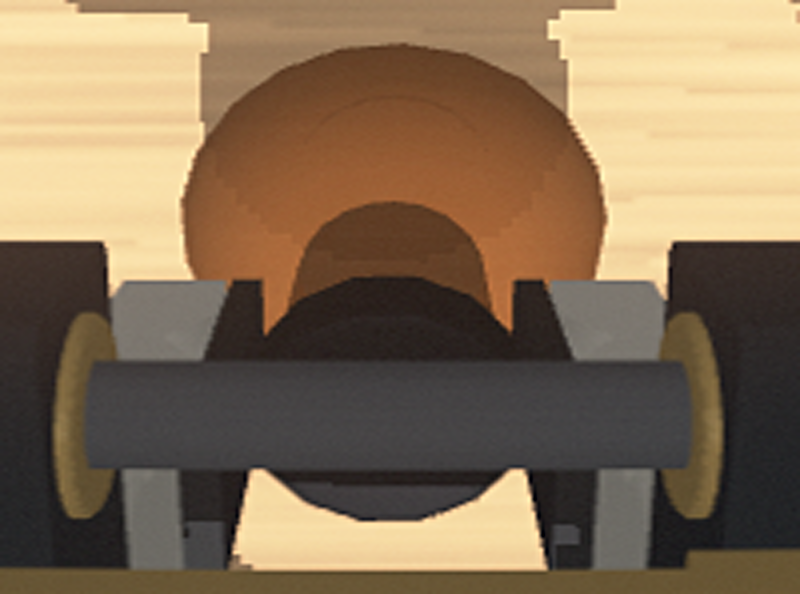

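The stopper is squarely between the pads (crop (393,330)). Firming the grip and lifting.

>>> apply_moves(deltas=[{"tx": 0,"ty": -0.001,"tz": 0,"turn": 0,"gripper": 0.018},{"tx": 0,"ty": -0.002,"tz": 0,"turn": 0,"gripper": 0.018},{"tx": 0,"ty": -0.008,"tz": 0,"turn": 0,"gripper": 0.018},{"tx": 0,"ty": -0.02,"tz": 0,"turn": 0,"gripper": 0.018},{"tx": 0,"ty": -0.035,"tz": 0,"turn": 0,"gripper": 0.018}], newtons=45)

```text
time_s: 14.75
tcp_pos: [0.6083, 0.2264, 0.1443]
eef_rot: [-90.1, 0.1, -0.1]
contact_force: [-0.5, 0.1, -1.3]
gripper_width: 0.0285
```

>>> apply_moves(deltas=[{"tx": 0,"ty": -0.02,"tz": 0,"turn": 0,"gripper": 0.018},{"tx": 0,"ty": -0.045,"tz": 0,"turn": 0,"gripper": 0.018},{"tx": 0,"ty": -0.07,"tz": 0,"turn": 0,"gripper": 0.018},{"tx": 0,"ty": -0.085,"tz": 0,"turn": 0,"gripper": 0.018},{"tx": 0,"ty": -0.085,"tz": 0,"turn": 0,"gripper": 0.018}])

```text
time_s: 15.25
tcp_pos: [0.6098, 0.2273, 0.2327]
eef_rot: [-89.9, -0.3, -0.1]
contact_force: [0.7, -0.1, -2.2]
gripper_width: 0.0286
```

```bash
python3 - <<'E'
from h import *
s=r.get_state();print(s["time_s"],s["tcp_pos"],s["eef_rot"],s["gripper_width"],s["contact_force"],s["joints"].round(1))
grab("wrist","w12")
print(to((.5697,.006,s["tcp_pos"][2]),0))
E
```

```text
15.25 [0.60978952 0.22726701 0.23269299] [-89.85628689  -0.25131164  -0.11354307] 0.02855796149443116 [ 0.67033257 -0.09964759 -2.22298237] [  37.6   18.5   -3.8    0.   -67.4 -127.7]
{'tx': np.float64(-0.0388), 'ty': np.float64(-0.0025), 'tz': np.float64(-0.2211), 'turn': np.float64(-0.0023)}
```

View pics/w12.png

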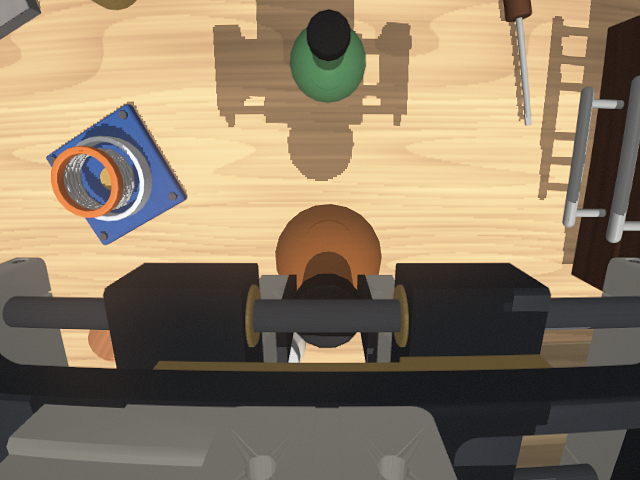

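The flask is held upright in the jaws (belly at (328,245)), with its weight showing in the force. Carrying it over the ring.

>>> apply_moves(deltas=[{"tx": -0.002,"ty": 0,"tz": -0.01,"turn": 0,"gripper": 0.018},{"tx": -0.007,"ty": 0,"tz": -0.04,"turn": 0,"gripper": 0.018},{"tx": -0.014,"ty": 0,"tz": -0.08,"turn": 0,"gripper": 0.018},{"tx": -0.021,"ty": 0,"tz": -0.12,"turn": 0,"gripper": 0.018},{"tx": -0.028,"ty": 0,"tz": -0.16,"turn": 0,"gripper": 0.018}])

```text
time_s: 15.8
tcp_pos: [0.5788, 0.0648, 0.2277]
eef_rot: [-90.1, 0.1, -0.1]
contact_force: [1.1, -0.3, -1.9]
gripper_width: 0.0289
```

>>> apply_moves(deltas=[{"tx": -0.006,"ty": 0,"tz": -0.03,"turn": 0,"gripper": 0.018},{"tx": -0.01,"ty": 0,"tz": -0.052,"turn": 0,"gripper": 0.018},{"tx": -0.011,"ty": 0,"tz": -0.061,"turn": 0,"gripper": 0.018},{"tx": -0.011,"ty": 0,"tz": -0.061,"turn": 0,"gripper": 0.018},{"tx": -0.011,"ty": 0,"tz": -0.061,"turn": 0,"gripper": 0.018}])

```text
time_s: 16.3
tcp_pos: [0.569, 0.0059, 0.2286]
eef_rot: [-90.0, 0.0, -0.2]
contact_force: [0.1, 0.5, -3.1]
gripper_width: 0.0291
```

```bash
python3 - <<'E'
from h import *
s=r.get_state();print(s["time_s"],s["tcp_pos"],s["eef_rot"],s["gripper_width"],s["contact_force"],s["joints"].round(1))
im,d,c=grab("wrist","w13"); 
vv,uu=np.mgrid[0:480,0:640]
P=at_d(c,np.c_[uu.ravel(),vv.ravel()],d.ravel()).reshape(480,640,3)
# belly sphere fit: amber points
a=im.astype(int)
m=(a[...,0]-a[...,2]>50)&(P[...,2]>.13)&(P[...,2]<.2)&(np.hypot(P[...,0]-.57,P[...,1]-.006)<.06)&(vv<262)
p=P[m];print(len(p))
from scipy.optimize import least_squares
f=least_squares(lambda q:np.linalg.norm(p-q,axis=1)-.034,[.57,.006,.155],loss='soft_l1',f_scale=.001);print("belly",f.x,np.std(f.fun))
print(to((.5697,.006,.165),0))
im,d,c=grab("side","s13")
cv2.imwrite("pics/c13.png",cv2.resize(im[160:310,200:380],None,fx=4,fy=4,interpolation=cv2.INTER_CUBIC)[:,:,::-1])
E
```

```text
16.3 [0.56904655 0.00594199 0.22858071] [-9.00056271e+01  4.82887122e-02 -1.51833230e-01] 0.029146608491434935 [ 0.08806301  0.47530689 -3.13891324] [  20.3   11.3  -14.2   -0.   -64.6 -110.4]
4462
belly [0.56920457 0.00688366 0.15347512] 0.0017398735284353145
{'tx': np.float64(0.0006), 'ty': np.float64(0.0637), 'tz': np.float64(-0.0004), 'turn': np.float64(-0.002)}
```

View pics/w13.png

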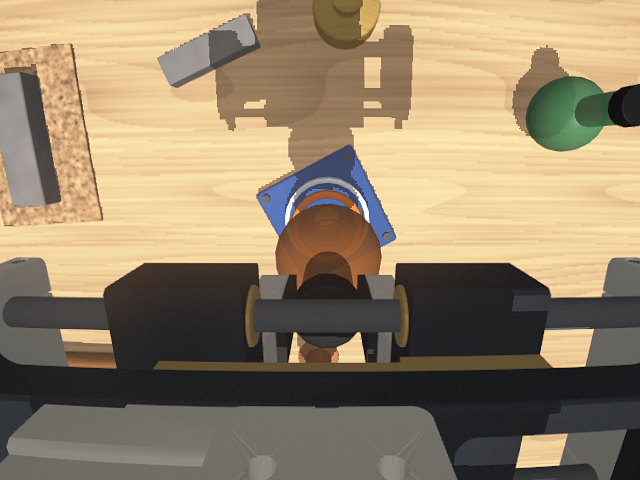

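View pics/c13.png

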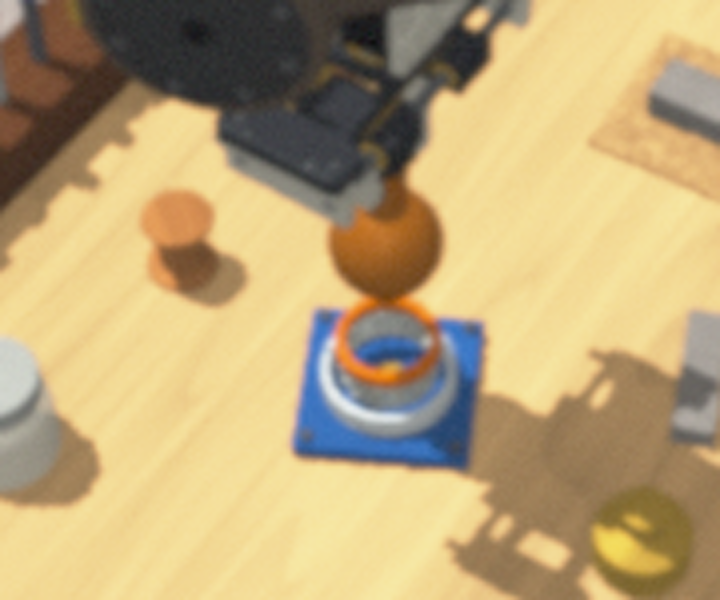

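Belly centre fits at (0.5692, 0.0069) against the ring at (0.5695, 0.0064), upright and aligned. Lowering.

>>> apply_moves(deltas=[{"tx": 0,"ty": 0.01,"tz": 0,"turn": 0,"gripper": 0.018},{"tx": 0,"ty": 0.025,"tz": 0,"turn": 0,"gripper": 0.018},{"tx": 0,"ty": 0.045,"tz": 0,"turn": 0,"gripper": 0.018},{"tx": 0,"ty": 0.06,"tz": 0,"turn": 0,"gripper": 0.018},{"tx": 0,"ty": 0.062,"tz": 0,"turn": 0,"gripper": 0.018}], newtons=55)

```text
time_s: 16.9
tcp_pos: [0.5677, 0.0062, 0.1644]
eef_rot: [-90.0, 0.2, -0.1]
contact_force: [-0.5, -0.5, -2.4]
gripper_width: 0.0289
```

>>> apply_moves(deltas=[{"tx": 0,"ty": 0.002,"tz": 0,"turn": 0,"gripper": 0.018},{"tx": 0,"ty": 0.004,"tz": 0,"turn": 0,"gripper": 0.018},{"tx": 0,"ty": 0.006,"tz": 0,"turn": 0,"gripper": 0.018},{"tx": 0,"ty": 0.008,"tz": 0,"turn": 0,"gripper": 0.018},{"tx": 0,"ty": 0.008,"tz": 0,"turn": 0,"gripper": 0.018}])

```text
time_s: 17.4
tcp_pos: [0.5692, 0.0059, 0.1592]
eef_rot: [-90.0, -0.0, -0.1]
contact_force: [0.3, 0.2, -1.8]
gripper_width: 0.0286
```

>>> apply_moves(deltas=[{"tx": 0,"ty": 0.001,"tz": 0,"turn": 0,"gripper": 0.018},{"tx": 0,"ty": 0.002,"tz": 0,"turn": 0,"gripper": 0.018},{"tx": 0,"ty": 0.003,"tz": 0,"turn": 0,"gripper": 0.018},{"tx": 0,"ty": 0.004,"tz": 0,"turn": 0,"gripper": 0.018},{"tx": 0,"ty": 0.005,"tz": 0,"turn": 0,"gripper": 0.018}])

```text
time_s: 17.9
tcp_pos: [0.5698, 0.0058, 0.1548]
eef_rot: [-90.0, -0.1, -0.1]
contact_force: [0.9, -1.4, 4.1]
gripper_width: 0.0286
```

>>> apply_moves(deltas=[{"tx": 0,"ty": 0.001,"tz": 0,"turn": 0,"gripper": 0.018},{"tx": 0,"ty": 0.002,"tz": 0,"turn": 0,"gripper": 0.018},{"tx": 0,"ty": 0.003,"tz": 0,"turn": 0,"gripper": 0.018},{"tx": 0,"ty": 0.004,"tz": 0,"turn": 0,"gripper": 0.018},{"tx": 0,"ty": 0.004,"tz": 0,"turn": 0,"gripper": 0.018}])

```text
time_s: 18.4
tcp_pos: [0.5697, 0.0058, 0.1505]
eef_rot: [-90.0, -0.1, -0.1]
contact_force: [1.6, -1.3, 6.0]
gripper_width: 0.0288
```

The spring is yielding (about 8.5 N with the flask's weight added, at about 6.5 mm). Pressing on about 10 mm more.

>>> apply_moves(deltas=[{"tx": 0,"ty": 0.001,"tz": 0,"turn": 0,"gripper": 0.018},{"tx": 0,"ty": 0.0025,"tz": 0,"turn": 0,"gripper": 0.018},{"tx": 0,"ty": 0.004,"tz": 0,"turn": 0,"gripper": 0.018},{"tx": 0,"ty": 0.0055,"tz": 0,"turn": 0,"gripper": 0.018},{"tx": 0,"ty": 0.006,"tz": 0,"turn": 0,"gripper": 0.018}], newtons=58)

```text
time_s: 18.9
tcp_pos: [0.57, 0.0058, 0.1449]
eef_rot: [-90.0, -0.1, -0.1]
contact_force: [0.5, -2.6, 9.1]
gripper_width: 0.0287
```

>>> apply_moves(deltas=[{"tx": 0,"ty": 0.001,"tz": 0,"turn": 0,"gripper": 0.018},{"tx": 0,"ty": 0.002,"tz": 0,"turn": 0,"gripper": 0.018},{"tx": 0,"ty": 0.003,"tz": 0,"turn": 0,"gripper": 0.018},{"tx": 0,"ty": 0.004,"tz": 0,"turn": 0,"gripper": 0.018},{"tx": 0,"ty": 0.004,"tz": 0,"turn": 0,"gripper": 0.018}])

```text
time_s: 19.4
tcp_pos: [0.5702, 0.0058, 0.1412]
eef_rot: [-90.0, -0.1, -0.1]
contact_force: [0.8, -2.7, 10.3]
gripper_width: 0.0284
```

```bash
python3 - <<'E'
from h import *
s=r.get_state();print(s["time_s"],s["tcp_pos"],s["eef_rot"],s["gripper_width"],s["contact_force"],s["joints"].round(1))
im,d,c=grab("wrist","w14"); 
vv,uu=np.mgrid[0:480,0:640]
P=at_d(c,np.c_[uu.ravel(),vv.ravel()],d.ravel()).reshape(480,640,3)
a=im.astype(int)
m=(a[...,0]-a[...,2]>50)&(P[...,2]>.05)&(P[...,2]<.11)&(np.hypot(P[...,0]-.57,P[...,1]-.006)<.06)&(vv<262)
p=P[m];print(len(p))
from scipy.optimize import least_squares
f=least_squares(lambda q:np.linalg.norm(p-q,axis=1)-.034,[.57,.006,.065],loss='soft_l1',f_scale=.001);print("belly",f.x,np.std(f.fun))
im,d,c=grab("side","s14")
cv2.imwrite("pics/c14.png",cv2.resize(im[180:290,230:370],None,fx=5,fy=5,interpolation=cv2.INTER_CUBIC)[:,:,::-1])
E
```

```text
19.4 [0.57019926 0.0057885  0.1411871 ] [-90.00755423  -0.12707183  -0.09652402] 0.02843078098015637 [ 0.82314628 -2.70021282 10.32919898] [ 2.030e+01  1.580e+01 -2.070e+01  1.000e-01 -5.340e+01 -1.104e+02]
4592
belly [0.56998492 0.00665005 0.06586616] 0.00047910733395335373
```

View pics/w14.png

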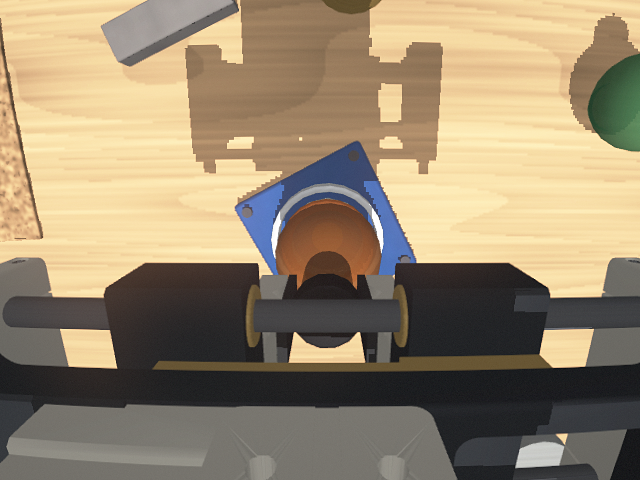

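View pics/c14.png

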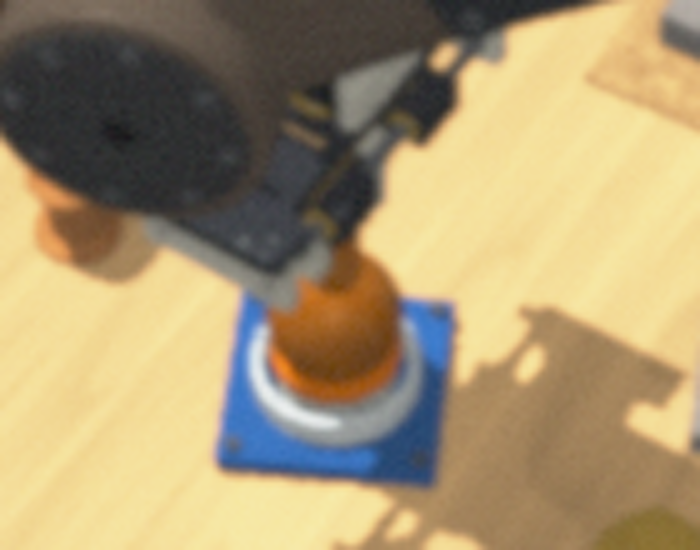

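>>> apply_moves(deltas=[{"tx": 0,"ty": 0.0005,"tz": 0,"turn": 0,"gripper": 0.018},{"tx": 0,"ty": 0.001,"tz": 0,"turn": 0,"gripper": 0.018},{"tx": 0,"ty": 0.001,"tz": 0,"turn": 0,"gripper": 0.018},{"tx": 0,"ty": 0.001,"tz": 0,"turn": 0,"gripper": 0.018},{"tx": 0,"ty": 0.001,"tz": 0,"turn": 0,"gripper": 0.018}])

```text
time_s: 20.0
tcp_pos: [0.5703, 0.0058, 0.1404]
eef_rot: [-90.0, -0.1, -0.1]
contact_force: [-0.1, -2.3, 9.9]
gripper_width: 0.0287
```

>>> apply_moves(deltas=[{"tx": 0,"ty": 0,"tz": 0,"turn": 0,"gripper": 0.018},{"tx": 0,"ty": 0,"tz": 0,"turn": 0,"gripper": 0.018},{"tx": 0,"ty": 0,"tz": 0,"turn": 0,"gripper": 0.018},{"tx": 0,"ty": 0,"tz": 0,"turn": 0,"gripper": 0.018},{"tx": 0,"ty": 0,"tz": 0,"turn": 0,"gripper": 0.018}])

```text
time_s: 20.5
tcp_pos: [0.5703, 0.0058, 0.1404]
eef_rot: [-90.0, -0.1, -0.1]
contact_force: [0.4, -3.2, 10.0]
gripper_width: 0.0285
```

```bash
python3 - <<'E'
from h import *
im,d,c=grab("wrist","w15"); s=r.get_state();print(s["tcp_pos"],s["contact_force"],abs(s["qd"]).max())
vv,uu=np.mgrid[0:480,0:640]
P=at_d(c,np.c_[uu.ravel(),vv.ravel()],d.ravel()).reshape(480,640,3)
a=im.astype(int)
m=(a[...,0]-a[...,2]>50)&(P[...,2]>.05)&(P[...,2]<.11)&(np.hypot(P[...,0]-.57,P[...,1]-.006)<.06)&(vv<262)
p=P[m]
from scipy.optimize import least_squares
f=least_squares(lambda q:np.linalg.norm(p-q,axis=1)-.034,[.57,.006,.065],loss='soft_l1',f_scale=.001);print("belly",f.x)
im,d,c=grab("side","s15")
P=at_d(c,np.c_[uu.ravel(),vv.ravel()],d.ravel()).reshape(480,640,3)
m=(P[...,2]>.02)&(P[...,2]<.04)&(np.hypot(P[...,0]-.488,P[...,1]+.302)<.08)
p=P[m]; print("stone",len(p),p.mean(0) if len(p) else 0)
E
```

```text
[0.57025091 0.00577884 0.1403621 ] [ 1.32035199 -2.56013059  9.8962921 ] 0.09844324489764313
belly [0.57004016 0.00664642 0.06510332]
stone 571 [ 0.48458908 -0.29763447  0.0276014 ]
```

View pics/s15.png

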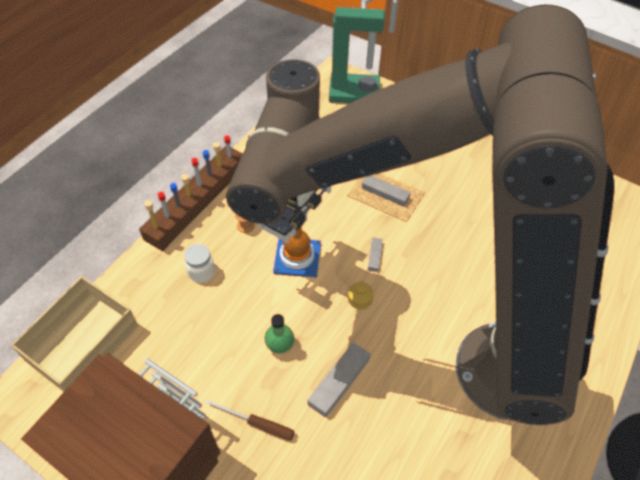

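The side view shows the amber flask upright in the lowered ring at (297,245). The stone lies on the mat at (387,190), and the green flask (279,337) and everything else is where it was. Flask origin z = 0.0311, so the ring is about 17 mm down and steady. Handing in.

```bash
python3 -c "
from plant import r
print(r.close_job())"
```

```text
the job is handed in; nothing more can be done
None
```

The job is handed in at about 20.6 s of the 54 s allowed. The stone is on the cork mat, and the amber flask is held upright in the ring and pressed about 17 mm down. No verdict came back, so everything below rests on my own measurements.

- **Stone:** I lifted the middle-sized bar (130×38 mm) off the ring and laid it flat on the mat at about (0.488, -0.302). I let go of it with its top at z ≈ 0.0296, against 0.029 expected.
- **Flask in the ring:** In the last check it sat within about 1 mm of the ring centre. The tool was vertical to about 0.1°, and the flask looked upright in the pictures.
- **Force:** The wrist showed about 10 N upward. Adding the flask's weight gives about 12.5 N on the spring, which fits that depth. There was also a steady sideways force of about 2.5 N, which I left.
- **Rest of the bench:** In the last side view the green flask and the other things in view were where they started.

**What went differently:** The neck grip failed. At three heights the jaws stopped at about 29 mm, because the pads were catching the 30 mm stopper. I gripped the stopper squarely at mid-height instead, and saw no slip while pressing.

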